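# Stand the toppled solvent tin up against the power supply and close its cap

## Task

The solvent tin has toppled over onto the organiser tray. Without picking it up off the bench, push its top end over towards the side of the power supply until the tin stands upright on its base close beside the supply, and press its push-on cap down until it is fully home, without crushing the tin. Leave the jar, the solder spool and the screwdriver where they are.

Things in the scene. Friction and masses are not known exactly. Their poses are not given: they have to be found in the camera images.
- supply: bench power supply, a heavy grey box fixed to the bench, 140 mm tall plus a 10 mm strap handle on top, its plain side wall 300 mm long. Origin on the bench at the foot of the middle of that side wall; x runs along the wall, y points horizontally into the box (the box fills y = 0 to 160 mm), z up. The wall is the plane y = 0; the tin lies on its -y side
- tray: blue low open parts organiser fixed to the bench, 170 x 75 mm, 48 mm tall, 5 mm walls. Origin on the bench under the middle of the long edge that is nearest the supply; x along that edge, the tray extends from y = 0 to y = -75 mm. The tin's front side leans on this edge at the start
- tin_foot (a point): centre of the underside of the solvent tin: a closed flat-sided metal tin 92 mm wide (its x), 60 mm deep (its y), 150 mm tall (its z, from base to cap), 0.3 to 0.6 kg. The lower (-y) edge of its base rests on the bench at the start; the other (+y) edge of its base is raised and faces the supply's wall, 5 to 35 mm off it
- tin_mid (a point): centre of the same tin, 75 mm above its underside along its own z; same axes. At the start it leans 55 degrees from upright, top end away from the supply, propped on the tray. A level push at its top slides it until its base meets the wall, then tips it up; it may wedge at a slight lean (base edge rubbing the wall) until pushed flat to the wall, where the force rises
- cap_top (a point): centre of the top face of the tin's cap, a round black cap 40 mm in diameter and 24 mm tall on the middle of the tin's top. It stands proud by up to 10 mm: its top is 184 mm above the tin's underside when fully open and 174 mm when fully home; z as the tin's
- cap (a joint): how far the cap has been pressed on along the tin's axis: 0 = standing 10 mm proud, 0.010 m = fully home with its rim on the tin's top. It starts at 0 to 4 mm, slides stiffly with about 9 N of friction, stays where it is left, and stops hard when home
- spool: bystander: white spool, 64 mm diameter, 46 mm tall, loose; origin at the centre of its underside
- jar: bystander: small amber jar, 48 mm diameter, 60 mm tall, loose; origin at the centre of its underside
- driver: bystander: screwdriver lying on the bench, 160 mm long, loose

How it is judged:
By the outcome, as a careful person would: the job done as asked, in the order asked, and still so for the second after the job is handed in, with the robot touching nothing.
It also fails if it takes over 51 s, if anything falls off the work surface, if the arm or the gripper's body presses on something with over 40 N, if the wrist force passes 120 N, or if a joint passes its speed limit or range.

## Robot

A 7-joint arm with a two-finger parallel gripper is mounted at the origin on the work surface. World frame = base frame: x ahead of the robot, y to its left, z up, the work surface at z = 0. Lengths are in mm, angles in rad, forces in N, time in s.
With the tool pointing down it reaches from about 350 to 900 mm from the base axis. Payload 8.1 kg.
Tool frame: the origin (TCP) lies at the very end of the fingers, on their centre line; the grasp point (between the pads) lies 19 mm behind it; z points along the fingers, y is the direction in which the jaws open and shut (so a half turn about z gives the same grasp; the last joint's range is limited). The gripper opens to 92 mm and grips with 3 to 60 N. Pads are 19 mm wide; open, the fingers measure 130 mm over their backs; the gripper's body (75 mm by 190 mm) begins 47 mm behind the grasp point.
Start: joints at [1.067, 0.434, 0.025, 1.573, -0.012, 1.134, -0.075], TCP at [243.825, -575.492, 226.742] pointing down, gripper open.
Joint ranges: [-2.62, 2.62], [-0.44, 2.09], [-1.27, 1.32], [0.08, 2.57], [-1.32, 4.46], [0.12, 2], [-2.74, 2.74]. Speed limits (rad/s): [2.22, 2.22, 3.01, 3.01, 3.14, 3.14, 3.14].

## Interface

Orientations are given as a rotation vector (axis times angle).
In Python, from workcell import telemetry, vision, order, spotter gives the robot as it stands.
- The arm moves only by the tool apply_moves, never from a script. Its argument "motion" is a list of rows, each a list of 4 numbers: the shift along the world's x, y, z in units of 50 mm (1.0 is 50 mm), then the turn about the world's z in units of 8 degrees (1.0 is 8 degrees). In form: [[tx, ty, tz, twist], ...]. A call has 1 to 10 rows; each row is the pose to reach, as a shift and turn from the pose commanded when the call began; what a row does not reach only later rows make up. A row lasts 1/8 s, in which the tool goes at most 62.5 mm and 10.7 degrees, less where a joint would pass 70% of its speed; a pose out of reach is approached as far as the arm can. A call with a gripper value outside its range is refused whole. "grip" is the finger opening in mm, from 0 to 91.8, set as the call begins (left out, the last holds). The fingers move at their own pace and stop on an object; "force" is the grip in N (left out, the last holds). Time passes only in rows, so rows that repeat a pose let the fingers close. It gives the time, the measured TCP pose, the force and the opening at its end, in the units of the state.
- telemetry.get_state(): the state, without advancing time (a new reading comes with each control period).
- vision.grab_frame(name): name is "side" or "top"; returns (picture, depth): 420x560x3 uint8, blue, green, red; 420x560 float32, mm along the optical axis (not along the pixel's ray), 0 where there is no reading.
- vision.camera_model(name): a dict with "fx", "fy", "cx", "cy" (pixels), "rvec" (rotation vector, rad) and "tvec" (3), from world to camera coordinates, as OpenCV has them. Camera axes: x right, y down, z forward; pixel columns grow to the right and rows downward; lengths in mm; the calibration is good to about 2 mm. A picture is of the moment at which its call begins. camera_model takes no time and is no camera call.
- order.finish_job(): hands the job in, once; it reports no verdict.
Trained networks look in the newest picture that a camera, given by its name, has taken for a name from the list of things; names that differ only in an ending like _2 or _b are one class to them, and where a whole thing is asked for, a point or a joint stands for the part that bears it (a point fixed in the world has none). Each returns a list of dicts, best first, with "conf" (0 to 1); they miss things now and then, are a little off and sometimes report something else, mostly with a low value. They report only what shows in the picture. A call takes as long as a camera call.
- spotter.masks_of(camera, target): "pixels" (420x560 bool, what is visible of it) and "pixel" ([column, row] in pixels, amid what is visible of it).
- spotter.landmark_of(camera, target): "pixel" ([column, row] in pixels: a listed point, or the origin of a listed thing).
The state is a dict: "t": time; "q": joint angles; "joint_vel": joint speeds; "effort": joint torques, N m; "position": TCP position; "eef_rot": TCP orientation; "wrist_force": force on the tool from outside, world axes, zero at the start; "torque": the same for the moment, N m; "width": finger opening in mm.
Only numpy, scipy, OpenCV 4.12 (cv2) and the standard library are available. Lean on these libraries where they do the work, as an engineer would, in place of code of your own. Each camera call takes 0.05 s, during which the arm holds its last target.

## Working session

There is one attempt and no reset: what is moved stays moved. The work goes in short steps, Python scripts to look and compute and a tool call to move; the robot and the scene stay as the last step left them, time stands still between calls to the robot, and variables do not carry over. Pictures are saved under pics/ and viewed, and the job is handed in when it is done.

Besides the shell and the picture viewer there is one more tool, called after "Call:" by a JSON object that holds its "api" and its "payload". apply_moves: Moves the arm, as the interface text tells. Its arguments: {"type":"object","properties":{"motion":{"type":"array"},"grip":{"type":"number"},"force":{"type":"number"}},"required":["motion"]}

```bash
ls; mkdir -p pics; cat > h.py <<'E'
import numpy as np, cv2
from workcell import telemetry, vision, order, spotter
def cam(n):
    m=vision.camera_model(n); R=cv2.Rodrigues(np.array(m['rvec'],float))[0]; return m,R,np.array(m['tvec'],float).ravel()
def proj(n,P):
    m,R,t=cam(n); p=(R@np.atleast_2d(P).T).T+t
    return np.c_[m['fx']*p[:,0]/p[:,2]+m['cx'],m['fy']*p[:,1]/p[:,2]+m['cy']]
def back(n,d,mask=None):
    m,R,t=cam(n); v,u=np.nonzero((d>0)&(mask if mask is not None else True)); z=d[v,u]
    c=np.c_[(u-m['cx'])/m['fx']*z,(v-m['cy'])/m['fy']*z,z]
    return (c-t)@R
def px(n,d,p):
    u,v=int(round(p[0])),int(round(p[1])); k=np.zeros(d.shape,bool);k[v-1:v+2,u-1:u+2]=1
    q=back(n,d,k); return np.median(q,0) if len(q) else None
E
python3 - <<'E'
from h import *
s=telemetry.get_state(); print({k:np.round(v,3) for k,v in s.items()})
for n in ['side','top']:
    im,d=vision.grab_frame(n); cv2.imwrite(f'pics/{n}0.png',im); np.save(f'{n}0.npy',d)
    m,R,t=cam(n); print(n,'campos',-R.T@t,'fwd',R[2])
    for k in ['supply','tray','tin_foot','tin_mid','cap_top','spool','jar','driver']:
        for r in spotter.landmark_of(n,k)[:2]:
            print(n,k,round(r['conf'],2),np.round(r['pixel'],1),px(n,d,r['pixel']))
E
```

```text
pics
{'t': np.float64(0.0), 'q': array([ 1.067,  0.435,  0.025,  1.574, -0.012,  1.134, -0.075]), 'joint_vel': array([ 0.001,  0.   , -0.   , -0.001,  0.001, -0.002,  0.   ]), 'effort': array([-0.0000e+00, -6.6785e+01,  9.8400e-01, -3.1447e+01, -6.1000e-02,
        4.3000e-02,  0.0000e+00]), 'position': array([ 243.615, -574.995,  225.95 ]), 'eef_rot': array([-3.077e+00, -6.250e-01,  1.000e-03]), 'wrist_force': array([ 0.502, -0.67 ,  0.435]), 'torque': array([-0.01 ,  0.005,  0.021]), 'width': np.float64(91.561)}
side campos [ 220.75895028 -472.99567622  598.00570737] fwd [ 0.5142176   0.50287293 -0.69476548]
side supply 0.72 [224.9 222.5] [560.68399365  19.1128863   -0.78942656]
side tray 0.69 [273.8 249.6] [ 578.24290312 -108.62902968    5.02891188]
side tin_foot 0.66 [250.5 215.6] [542.94246934 -83.90243224 102.33171473]
side tin_mid 0.72 [268.4 212.8] [ 550.76015749 -121.43278991  130.62584909]
side tin_mid 0.16 [298.5 221. ] [ 574.19827922 -167.60475489  129.48017961]
side cap_top 0.61 [298.1 220.7] [ 574.19827922 -167.60475489  129.48017961]
side cap_top 0.28 [267.4 213.8] [ 5
[... 226 characters left out ...]
313 -295.32171149   23.49912224]
top campos [429.73379311 -76.69222341 845.1723677 ] fwd [ 0.19878485  0.00404041 -0.98003482]
top supply 0.88 [230.4 225.5] [567.57196554  26.93892123   1.07836561]
top tin_foot 0.66 [250.8 211.2] [589.49636514 -22.78629563  66.25317445]
top tin_mid 0.91 [280.3 212.6] [577.12043584 -81.88259053 107.85739205]
top cap_top 0.74 [323.9 213.5] [ 570.28139666 -164.0209883   131.95683467]
top spool 0.72 [280.3 163.3] [699.37920876 -82.48070392  44.94969489]
top jar 0.64 [274.3 299. ] [413.52147345 -70.14877973  60.61650839]
top driver 0.77 [377.9 255.7] [ 501.8923463  -290.58919841   17.97968195]
top driver 0.35 [249.2 213.1] [585.52887852 -18.51148778  63.49296078]
```

View pics/side0.png

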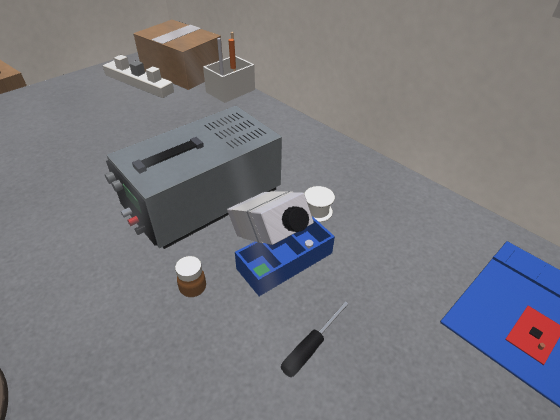

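View pics/top0.png

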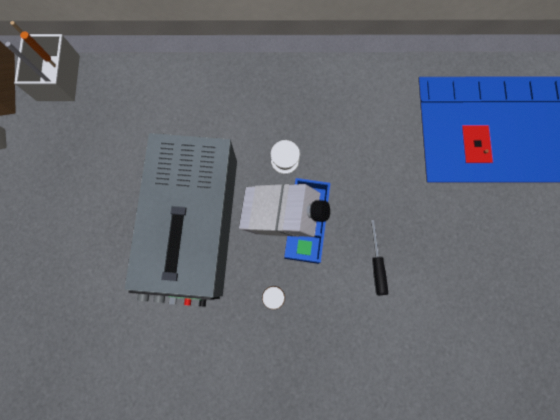

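The side view shows the tin at (270,215) with its cap at (295,219), leaning on the blue tray. The supply is to its left, the jar at (191,277), the spool at (319,203) and the driver at (315,340). The top view agrees: tin (275,210), cap (320,211).

```bash
python3 - <<'E'
from h import *
from scipy.optimize import least_squares
P={}
for n in ['side','top']:
    im,d=vision.grab_frame(n)
    for k in ['supply','tin_mid','tray','cap_top','jar','spool']:
        r=spotter.masks_of(n,k)
        if r:
            P[n,k]=back(n,d,r[0]['pixels']); p=P[n,k]; print(n,k,round(r[0]['conf'],2),len(p),np.percentile(p,[2,50,98],axis=0).round().tolist(), np.round(r[0]['pixel']))
# supply wall: points side cam, 15<z<125, 
import pickle; pickle.dump(P,open('P.pkl','wb'))
s=np.vstack([P['side','supply'],P['top','supply']])
t=s[s[:,2]>130]; 
hull=cv2.minAreaRect(t[:,:2].astype(np.float32)); print('supply top rect',hull, cv2.boxPoints(hull), np.median(t[:,2]))
w=s[(s[:,2]>20)&(s[:,2]<120)]
# RANSAC wall line
best=0
rng=np.random.default_rng(0)
for _ in range(800):
    a,b=w[rng.choice(len(w),2,False),:2]; dd=b-a; L=np.hypot(*dd)
    if L<60: continue
    nn=np.array([-dd[1],dd[0]])/L; e=abs((w[:,:2]-a)@nn)<2
    if e.sum()>best: best=e.sum(); B=e
ww=w[B]; c=ww[:,:2].mean(0); u=np.linalg.svd(ww[:,:2]-c)[2][0] if len(ww)<5000 else np.linalg.eigh(np.cov((ww[:,:2]-c).T))[1][:,1]
print('wall',best,len(w),c,u,np.degrees(np.arctan2(u[1],u[0])),((ww[:,:2]-c)@u).min(),((ww[:,:2]-c)@u).max())
E
```

```text
side supply 0.88 15783 [[414.0, 16.0, 15.0], [533.0, 45.0, 132.0], [712.0, 182.0, 149.0]] [193. 173.]
side tin_mid 0.57 3275 [[537.0, -172.0, 28.0], [562.0, -120.0, 107.0], [626.0, -10.0, 141.0]] [271. 213.]
side tray 0.91 3864 [[489.0, -187.0, 2.0], [555.0, -146.0, 23.0], [659.0, -97.0, 49.0]] [286. 259.]
side cap_top 0.6 601 [[559.0, -176.0, 88.0], [573.0, -162.0, 129.0], [621.0, -135.0, 144.0]] [297. 219.]
side jar 0.74 1030 [[394.0, -92.0, 0.0], [412.0, -79.0, 48.0], [438.0, -21.0, 62.0]] [190. 277.]
side spool 0.78 765 [[693.0, -123.0, 3.0], [714.0, -103.0, 46.0], [746.0, -67.0, 48.0]] [319. 202.]
top supply 0.97 15436 [[418.0, 20.0, 46.0], [559.0, 99.0, 140.0], [716.0, 185.0, 150.0]] [183. 217.]
top tin_mid 0.64 3994 [[540.0, -168.0, 43.0], [583.0, -88.0, 104.0], [638.0, -6.0, 140.0]] [285. 210.]
top tray 0.76 1303 [[491.0, -182.0, 3.0], [531.0, -147.0, 10.0], [661.0, -95.0, 50.0]] [309. 243.]
top cap_top 0.92 351 [[559.0, -173.0, 119.0], [576.0, -155.0, 135.0], [594.0, -139.0, 145.0]] [318. 213.]
top jar 0.69 412 [[398.0, -88.0, 1.0], [419.0, -68.0, 60.0], [441.0, -50.0, 62.0]] [275. 298.]
top spool 0.72 801 [[692.0, -122.0, 1.0], [717.0, -93.0, 45.0], [750.0, -63.0, 48.0]] [282. 156.]
supply top rect ((572.0352783203125, 105.87004852294922), (163.90943908691406, 306.8405456542969), 85.61870574951172) [[412.80255   35.875137]
 [718.7464    12.434509]
 [731.268    175.86496 ]
 [425.32416  199.30559 ]] 139.94237531632464
wall 6093 7706 [555.21838384  27.86750993] [-0.99681833  0.07970709] 175.42827056216387 -162.88539218109514 137.76771789815356
```

```bash
cat > fit.py <<'E'
from h import *
from scipy.optimize import least_squares
def box_sdf(q):
    c=np.array([0,0,75.]);h=np.array([46,30,75.]);a=abs(q-c)-h
    return np.linalg.norm(np.maximum(a,0),axis=1)+np.minimum(a.max(1),0)
def cyl(q,top):
    r=np.hypot(q[:,0],q[:,1])-20; z=abs(q[:,2]-(top-12))-12
    return np.hypot(np.maximum(r,0),np.maximum(z,0))+np.minimum(np.maximum(r,z),0)
def pose(p):
    x,y,z,yaw,tilt=p[:5]   # tilt: lean away from supply (-y)
    Rz=cv2.Rodrigues(np.array([0,0,yaw]))[0]; Rx=cv2.Rodrigues(np.array([tilt,0,0.]))[0]
    return Rz@Rx, np.array([x,y,z])
def fit(pts,p0):
    def f(p):
        R,o=pose(p); q=(pts-o)@R
        return np.minimum(box_sdf(q),cyl(q,p[5])) if True else 0
    r=least_squares(f,p0,loss='soft_l1',f_scale=2.,x_scale=[10,10,10,.1,.1,5],diff_step=1e-4)
    return r.x, np.median(abs(f(r.x)))
E
python3 - <<'E'
from fit import *
import pickle; P=pickle.load(open('P.pkl','rb'))
for names in (['side'],['top'],['side','top']):
    pts=np.vstack([P[n,k] for n in names for k in ('tin_mid','cap_top')])
    pts=pts[pts[:,2]>5]
    x,e=fit(pts,np.array([595,-25,25,-.08,.96,182.]))
    R,o=pose(x); print(names,np.round(x[:3],1),np.degrees(x[3:5]).round(1),round(x[5],1),'med',round(e,2))
    for nm,c in dict(lowedge=[0,-30,0],upedge=[0,30,0],topback=[0,30,150],topfront=[0,-30,150],cap=[0,0,x[5]],cornL=[-46,30,0],cornR=[46,30,0]).items(): print(nm,(R@np.array(c)+o).round(1), 'wall y', round((((R@np.array(c)+o)[:2]-[555.2,27.87])@[.0797,.9968]),1))
    print('pix', proj('side',[o,R@[0,0,75]+o,R@[0,0,x[5]]+o]).round(), proj('top',[o,R@[0,0,75]+o,R@[0,0,x[5]]+o]).round())
E
```

```text
['side'] [599.3 -17.5  24.9] [-8.3 55. ] 183.7 med 0.41
lowedge [ 5.968e+02 -3.450e+01  3.000e-01] wall y -58.9
upedge [ 6.018e+02 -5.000e-01  4.950e+01] wall y -24.6
topback [ 584.1 -122.2  135.4] wall y -147.2
topfront [ 579.2 -156.2   86.3] wall y -181.6
cap [ 577.7 -166.5  130.1] wall y -191.9
cornL [556.2   6.1  49.5] wall y -21.6
cornR [647.3  -7.1  49.5] wall y -27.5
pix [[250. 213.]
 [268. 215.]
 [299. 219.]] [[250. 210.]
 [278. 210.]
 [325. 210.]]
['top'] [599.7 -17.8  24.4] [-8.4 55. ] 183.6 med 0.58
lowedge [ 5.972e+02 -3.480e+01 -1.000e-01] wall y -59.2
upedge [602.2  -0.8  49. ] wall y -24.8
topback [ 584.4 -122.4  135. ] wall y -147.5
topfront [ 579.4 -156.4   85.8] wall y -181.8
cap [ 577.9 -166.6  129.7] wall y -192.1
cornL [556.7   5.9  49. ] wall y -21.8
cornR [647.8  -7.5  49. ] wall y -27.9
pix [[251. 213.]
 [268. 215.]
 [299. 219.]] [[250. 210.]
 [278. 210.]
 [325. 210.]]
['side', 'top'] [599.4 -17.8  24.6] [-8.3 55. ] 183.6 med 0.53
lowedge [596.9 -34.8  -0. ] wall y -59.1
upedge [601.9  -0.7  49.1] wall y -24.8
topback [ 584.1 -122.3  135.2] wall y -147.4
topfront [ 579.2 -156.4   86. ] wall y -181.7
cap [ 577.7 -166.6  129.9] wall y -192.1
cornL [556.4   5.9  49.1] wall y -21.8
cornR [647.4  -7.4  49.1] wall y -27.8
pix [[251. 213.]
 [268. 215.]
 [299. 219.]] [[250. 210.]
 [278. 210.]
 [325. 210.]]
```

Call:
{"api": "apply_moves", "payload": {"motion": [[0.75, 0.85, 0, 1.0], [1.5, 1.7, 0, 2.0], [2.25, 2.55, 0, 3.0], [3.0, 3.45, 0, 4.0], [3.75, 4.3, 0, 5.0], [4.5, 5.2, 0, 6.0], [5.2, 6.1, 0, 7.0], [6.0, 7.0, 0, 7.8], [6.4, 7.4, 0, 7.8], [6.7, 7.8, 0, 7.8]], "grip": 58, "force": 20}}

```text
t: 2.85
position: [579.8, -184.2, 226.6]
eef_rot: [-2.308, -2.131, -0.0]
wrist_force: [-0.7, 0.1, 0.5]
width: 58.1
```

Call:
{"api": "apply_moves", "payload": {"motion": [[0, 0, 0, 0], [0, 0, 0, 0]]}}

```text
t: 3.1
position: [578.3, -186.5, 226.6]
eef_rot: [2.31, 2.129, -0.001]
wrist_force: [0.1, 0.1, -0.1]
width: 57.4
```

Call:
{"api": "apply_moves", "payload": {"motion": [[0, 0, -0.8, 0], [0, 0, -1.6, 0], [0, 0, -2.3, 0], [0, 0, -2.7, 0], [0, 0, -2.82, 0], [0, 0, -2.82, 0]]}}

```text
t: 3.85
position: [578.6, -186.4, 86.1]
eef_rot: [2.311, 2.128, -0.0]
wrist_force: [-0.1, 0.0, 1.1]
width: 58.4
```

```bash
python3 - <<'E'
from h import *
print(telemetry.get_state()['position'],telemetry.get_state()['wrist_force'])
im,d=vision.grab_frame('side'); cv2.imwrite('pics/side1.png',cv2.resize(im[120:320,160:400],None,fx=3,fy=3))
E
```

```text
[ 578.6411427  -186.35890798   86.07520088] [-0.12057198  0.04288351  1.12595503]
```

View pics/side1.png

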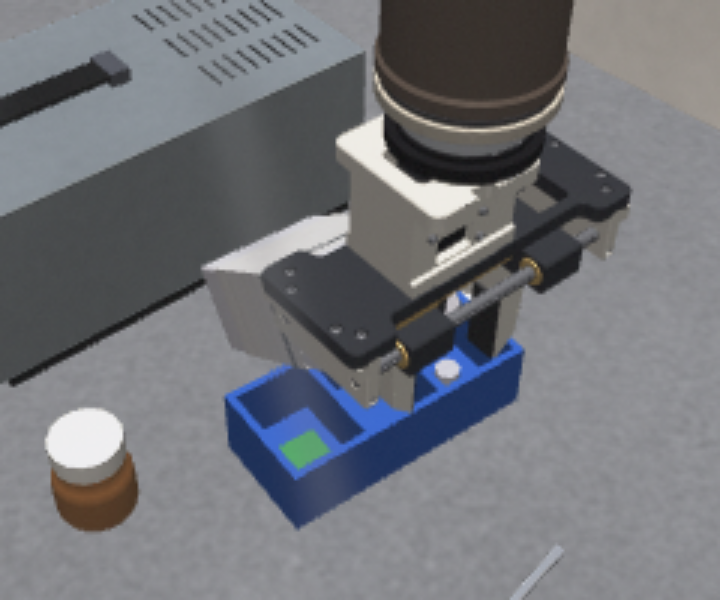

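The fingers are over the tray, either side of the cap. I'll start the level push in small steps.

Call:
{"api": "apply_moves", "payload": {"motion": [[0.01, 0.12, -0.06, 0], [0.02, 0.24, -0.06, 0], [0.03, 0.36, -0.06, 0], [0.04, 0.48, -0.06, 0], [0.05, 0.6, -0.06, 0], [0.05, 0.6, -0.06, 0]]}}

```text
t: 4.65
position: [581.5, -154.9, 82.8]
eef_rot: [2.309, 2.131, 0.0]
wrist_force: [0.9, -2.1, -0.7]
width: 58.3
```

```bash
cat > look.py <<'E'
from fit import *
import sys
g=[float(v) for v in sys.argv[2:]]; tag=sys.argv[1]
pts=[]
for n in ['side','top']:
    im,d=vision.grab_frame(n); cv2.imwrite(f'pics/{n}_{tag}.png',cv2.resize(im[120:320,160:400],None,fx=3,fy=3))
    for k in ('tin_mid','cap_top'):
        r=spotter.masks_of(n,k)
        if r and r[0]['conf']>.3: p=back(n,d,r[0]['pixels']); pts.append(p); print(n,k,round(r[0]['conf'],2),len(p),np.round(r[0]['pixel']))
pts=np.vstack(pts); pts=pts[pts[:,2]>5]
x,e=fit(pts,np.array([*g[:3],np.radians(g[3]),np.radians(g[4]),183.]))
R,o=pose(x); print(np.round(x[:3],1),np.degrees(x[3:5]).round(1),'cap',round(x[5],1),'med',round(e,2))
for nm,c in dict(lowedge=[0,-30,0],upedge=[0,30,0],topfront=[0,-30,150],cap=[0,0,x[5]],cornL=[-46,30,0],cornR=[46,30,0]).items():
    w=R@np.array(c)+o; q=w[:2]-[555.2,27.87]; print(nm,w.round(1),'a,b',round(q@[.9968,-.0797],1),round(q@[.0797,.9968],1))
s=telemetry.get_state(); q=s['position'][:2]-[555.2,27.87]; print('t',s['t'],'tcp',s['position'].round(1),'a,b',round(q@[.9968,-.0797],1),round(q@[.0797,.9968],1),'F',s['wrist_force'].round(1),s['torque'].round(2))
E
python3 look.py 2 599 -10 25 -8 55
```

```text
side tin_mid 0.96 708 [238. 220.]
side cap_top 0.45 90 [296. 220.]
top tin_mid 0.72 3202 [271. 211.]
[595.9  -4.7  24.6] [-6.4 55.6] cap 183.6 med 0.54
lowedge [ 5.94e+02 -2.16e+01 -2.00e-01] a,b 42.6 -46.2
upedge [597.8  12.1  49.3] a,b 43.7 -12.3
topfront [ 580.2 -144.6   84.6] a,b 38.6 -169.9
cap [ 579.  -155.3  128.3] a,b 38.3 -180.7
cornL [552.1  17.2  49.3] a,b -2.2 -10.8
cornR [643.5   6.9  49.3] a,b 89.7 -13.8
t 4.95 tcp [ 581.1 -155.5   82.5] a,b 40.4 -180.7 F [ 0.7 -1.5 -1.3] [-0.4  -0.12 -0.08]
```

Call:
{"api": "apply_moves", "payload": {"motion": [[0.01, 0.1, -0.02, 0], [0.02, 0.2, -0.04, 0], [0.02, 0.25, -0.05, 0], [0.02, 0.25, -0.05, 0]]}}

```text
t: 5.45
position: [582.3, -142.8, 80.2]
eef_rot: [2.309, 2.13, -0.0]
wrist_force: [0.0, -2.9, -0.4]
width: 58.1
```

```bash
python3 look.py 3 597 8 25 -5 56
```

```text
side tin_mid 0.68 702 [236. 217.]
side cap_top 0.57 93 [296. 213.]
top tin_mid 0.58 3121 [267. 210.]
top cap_top 0.39 417 [271. 296.]
[593.9   8.   24.8] [-7.5 56.6] cap 183.7 med 1.0
lowedge [ 5.918e+02 -8.300e+00 -2.000e-01] a,b 39.3 -33.2
upedge [596.   24.4  49.9] a,b 41.0 -0.2
topfront [ 575.5 -132.6   82.2] a,b 33.0 -158.3
cap [ 574.  -144.1  125.8] a,b 32.5 -169.9
cornL [550.4  30.4  49.9] a,b -4.9 2.1
cornR [641.7  18.4  49.9] a,b 86.9 -2.5
t 5.75 tcp [ 582.3 -142.9   80.2] a,b 40.6 -168.1 F [ 0.6 -3.5 -0.3] [-0.66 -0.19 -0.04]
```

Call:
{"api": "apply_moves", "payload": {"motion": [[0.0, 0.05, 0.07, 0], [0.01, 0.08, 0.14, 0], [0.01, 0.1, 0.2, 0], [0.01, 0.12, 0.25, 0], [0.01, 0.12, 0.25, 0]]}}

```text
t: 6.38
position: [582.7, -138.8, 93.1]
eef_rot: [2.31, 2.127, -0.002]
wrist_force: [0.1, -7.8, -1.4]
width: 57.9
```

```bash
python3 look.py 4 594 5 24 -5 50
```

```text
side tin_mid 0.95 773 [233. 216.]
side cap_top 0.51 46 [293. 211.]
top tin_mid 0.87 3072 [265. 208.]
[593.1   6.4  25.7] [-4.8 51.7] cap 184.2 med 0.51
lowedge [591.5 -12.2   2.1] a,b 39.4 -37.0
upedge [594.6  24.9  49.2] a,b 39.6 0.2
topfront [ 581.7 -129.5   95. ] a,b 39.0 -154.7
cap [ 581.  -137.7  139.8] a,b 38.9 -163.0
cornL [548.8  28.7  49.2] a,b -6.4 0.3
cornR [640.5  21.   49.2] a,b 85.6 -0.0
t 6.675 tcp [ 582.7 -138.9   92.9] a,b 40.7 -164.0 F [ 0.5 -7.6  0. ] [-1.8  -0.12 -0.03]
```

Call:
{"api": "apply_moves", "payload": {"motion": [[0.0, 0.06, 0.11, 0], [0.01, 0.12, 0.22, 0], [0.01, 0.19, 0.33, 0], [0.02, 0.26, 0.43, 0], [0.02, 0.27, 0.43, 0]]}}

```text
t: 7.3
position: [583.8, -129.4, 115.5]
eef_rot: [2.31, 2.121, -0.006]
wrist_force: [-2.9, -18.7, 6.0]
width: 58.3
```

```bash
python3 look.py 5 593 0 20 -5 40
```

```text
side tin_mid 0.94 1037 [237. 211.]
side cap_top 0.55 80 [289. 192.]
top tin_mid 0.66 2854 [260. 210.]
[592.9   3.1  28.6] [-4.8 43.1] cap 184.2 med 0.48
lowedge [591.  -18.7   8.1] a,b 39.4 -43.6
upedge [594.7  24.9  49.1] a,b 39.6 0.2
topfront [ 582.4 -120.8  117.6] a,b 39.0 -146.1
cap [ 582.3 -122.2  163.1] a,b 39.0 -147.5
cornL [548.9  28.8  49.1] a,b -6.4 0.4
cornR [640.5  21.1  49.1] a,b 85.6 0.0
t 7.6 tcp [ 583.6 -129.6  115.2] a,b 40.9 -154.7 F [ -1.1 -18.6   5.2] [-4.08  0.31  0.14]
```

Call:
{"api": "apply_moves", "payload": {"motion": [[0.0, -0.03, -0.02, 0], [0.0, -0.06, -0.06, 0], [0.0, -0.07, -0.1, 0], [0.0, -0.07, -0.12, 0]]}}

```text
t: 8.1
position: [583.5, -132.5, 108.8]
eef_rot: [2.31, 2.122, -0.006]
wrist_force: [-1.3, -17.7, 4.2]
width: 58.1
```

```bash
python3 look.py 6 593 0 25 -5 43
```

```text
side tin_mid 0.95 1086 [238. 209.]
side cap_top 0.68 44 [288. 192.]
top tin_mid 0.77 2812 [261. 210.]
[592.9   4.1  27.6] [-4.7 45.6] cap 185.5 med 0.51
lowedge [591.1 -16.9   6.2] a,b 39.4 -41.7
upedge [594.6  25.   49. ] a,b 39.5 0.3
topfront [ 582.3 -123.6  111.2] a,b 39.1 -148.9
cap [ 582.  -128.   157.4] a,b 39.1 -153.2
cornL [548.8  28.8  49. ] a,b -6.5 0.4
cornR [640.4  21.2  49. ] a,b 85.5 0.1
t 8.4 tcp [ 583.5 -132.5  108.9] a,b 41.0 -157.6 F [ -1.3 -16.8   4.5] [-3.8   0.24  0.04]
```

Call:
{"api": "apply_moves", "payload": {"motion": [[0.0, -0.03, 0, 0], [0.0, -0.06, -0.01, 0], [0.0, -0.06, -0.01, 0]]}}

```text
t: 8.78
position: [583.4, -133.2, 108.1]
eef_rot: [2.31, 2.125, -0.004]
wrist_force: [0.0, -10.9, 2.5]
width: 57.9
```

```bash
python3 look.py 7 593 0 25 -5 45
```

```text
side tin_mid 0.63 934 [238. 214.]
top tin_mid 0.73 3018 [261. 209.]
[592.9   4.1  27.4] [-4.7 45.9] cap 184.3 med 0.5
lowedge [591.2 -16.7   5.9] a,b 39.5 -41.6
upedge [594.7  24.9  48.9] a,b 39.6 0.2
topfront [ 582.4 -124.   110.3] a,b 39.2 -149.3
cap [ 582.  -127.8  155.7] a,b 39.2 -153.0
cornL [548.8  28.7  48.9] a,b -6.4 0.3
cornR [640.5  21.1  48.9] a,b 85.6 0.1
t 9.075 tcp [ 583.5 -133.2  108.1] a,b 41.0 -158.3 F [ -0.2 -11.4   2.1] [-2.47  0.08  0.05]
```

Call:
{"api": "apply_moves", "payload": {"motion": [[0.0, -0.03, 0, 0], [0.0, -0.06, 0, 0], [0.0, -0.08, 0, 0], [0.0, -0.08, 0, 0]]}}

```text
t: 9.57
position: [583.8, -133.7, 107.7]
eef_rot: [-2.309, -2.13, -0.0]
wrist_force: [-0.3, -3.2, 0.1]
width: 57.9
```

```bash
python3 look.py 8 593 0 25 -5 45
```

```text
side tin_mid 0.67 1502 [249. 218.]
side cap_top 0.75 361 [292. 213.]
top tin_mid 0.86 2831 [264. 209.]
[ 5.927e+02 -2.000e-01  2.370e+01] [-4.6 52.3] cap 183.6 med 0.53
lowedge [ 5.912e+02 -1.850e+01 -1.000e-01] a,b 39.6 -43.3
upedge [594.2  18.1  47.4] a,b 39.7 -6.6
topfront [ 581.7 -136.7   91.7] a,b 39.5 -162.0
cap [ 581.  -144.9  136. ] a,b 39.5 -170.2
cornL [548.4  21.8  47.4] a,b -6.3 -6.5
cornR [640.1  14.4  47.4] a,b 85.7 -6.6
t 9.875 tcp [ 583.8 -133.8  107.7] a,b 41.4 -158.9 F [-1.1 -2.   0.8] [-0.47 -0.06  0.02]
```

The base corner had jammed on the wall and came free when I backed off. I'll let the tin settle on the tray, then push again higher up on the cap rim with closed fingers. That needs less force and stays well under the cap's friction.

Call:
{"api": "apply_moves", "payload": {"motion": [[0, -0.08, 0, 0], [0, -0.16, 0, 0], [0, -0.24, 0, 0], [-0.01, -0.35, 0, 0], [-0.03, -0.6, 0, 0], [-0.06, -0.9, -0.1, 0], [-0.1, -1.25, -0.3, 0], [-0.1, -1.25, -0.4, 0]]}}

```text
t: 10.88
position: [577.6, -199.2, 86.4]
eef_rot: [-2.313, -2.125, 0.003]
wrist_force: [0.0, -0.1, 0.1]
width: 58.0
```

Call:
{"api": "apply_moves", "payload": {"motion": [[0, 0, 0, 0], [0, 0, 0, 0], [0, 0, 0, 0], [0, 0, 0, 0]], "grip": 0}}

```text
t: 11.38
position: [579.0, -196.2, 88.0]
eef_rot: [2.309, 2.13, 0.0]
wrist_force: [0.2, -0.1, 0.6]
width: 22.4
```

```bash
python3 look.py 9 593 0 25 -5 60
```

```text
side tin_mid 0.82 1664 [249. 210.]
top tin_mid 0.92 4004 [281. 213.]
top cap_top 0.8 326 [315. 210.]
[594.2  -3.2  27.1] [-5.3 61. ] cap 183.3 med 0.67
lowedge [592.8 -17.7   0.9] a,b 41.1 -42.4
upedge [595.5  11.3  53.4] a,b 41.5 -13.3
topfront [ 580.7 -148.3   73.7] a,b 39.5 -173.6
cap [ 579.4 -162.8  116.1] a,b 39.3 -188.2
cornL [549.7  15.5  53.4] a,b -4.5 -12.7
cornR [641.3   7.   53.4] a,b 87.5 -13.9
t 11.675 tcp [ 578.9 -196.5   87.8] a,b 41.5 -221.8 F [ 0.1  0.2 -1.1] [-0.01 -0.1   0.05]
```

View pics/side_9.png

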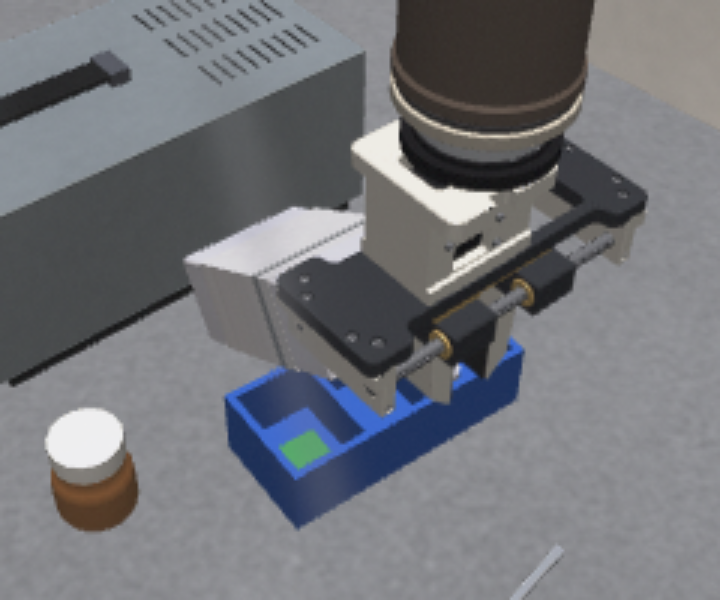

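Call:
{"api": "apply_moves", "payload": {"motion": [[0.01, 0.12, 0.0, 0], [0.02, 0.24, 0.02, 0], [0.03, 0.34, 0.05, 0], [0.03, 0.42, 0.1, 0], [0.04, 0.5, 0.15, 0], [0.04, 0.5, 0.15, 0]]}}

```text
t: 12.42
position: [581.1, -171.5, 95.7]
eef_rot: [2.309, 2.129, 0.0]
wrist_force: [0.4, -4.8, 1.2]
width: 0.6
```

```bash
python3 look.py 10 593 0 25 -5 58
```

```text
side tin_mid 0.55 1088 [238. 216.]
top tin_mid 0.56 3747 [270. 213.]
top cap_top 0.6 168 [306. 210.]
[593.3   3.6  25.3] [-4.6 58.2] cap 180.9 med 0.55
lowedge [ 5.921e+02 -1.220e+01 -1.000e-01] a,b 39.9 -37.0
upedge [594.6  19.3  50.8] a,b 40.0 -5.4
topfront [ 581.8 -139.2   79. ] a,b 39.9 -164.4
cap [ 581.  -149.6  120.8] a,b 39.9 -174.8
cornL [548.7  23.   50.8] a,b -6.0 -5.3
cornR [640.4  15.7  50.8] a,b 86.0 -5.4
t 12.725 tcp [ 580.8 -171.8   95.2] a,b 41.5 -197.0 F [-0.1 -5.3  2.2] [-1.   -0.04  0.  ]
```

Call:
{"api": "apply_moves", "payload": {"motion": [[0.0, 0.04, 0.04, 0], [0.01, 0.08, 0.08, 0], [0.01, 0.12, 0.13, 0], [0.01, 0.16, 0.18, 0], [0.01, 0.16, 0.18, 0]]}}

```text
t: 13.35
position: [581.6, -163.3, 104.6]
eef_rot: [2.309, 2.13, 0.0]
wrist_force: [-0.6, -4.4, 1.8]
width: 0.2
```

```bash
python3 look.py 11 593 4 25 -5 55
```

```text
side tin_mid 0.9 1090 [236. 219.]
side cap_top 0.42 313 [324. 212.]
top tin_mid 0.98 3733 [271. 212.]
top cap_top 0.76 124 [303. 209.]
[593.8   6.2  24.1] [-4.6 54.6] cap 184.9 med 0.61
lowedge [ 5.924e+02 -1.110e+01 -3.000e-01] a,b 40.2 -35.9
upedge [595.2  23.5  48.6] a,b 40.2 -1.1
topfront [ 582.7 -133.    86.6] a,b 40.2 -158.1
cap [ 581.8 -144.   131.3] a,b 40.2 -169.2
cornL [549.4  27.2  48.6] a,b -5.8 -1.1
cornR [641.1  19.9  48.6] a,b 86.2 -1.1
t 13.65 tcp [ 581.3 -163.6  104.2] a,b 41.3 -188.8 F [ 0.1 -5.8  2.3] [-1.06  0.   -0.02]
```

View pics/top_11.png

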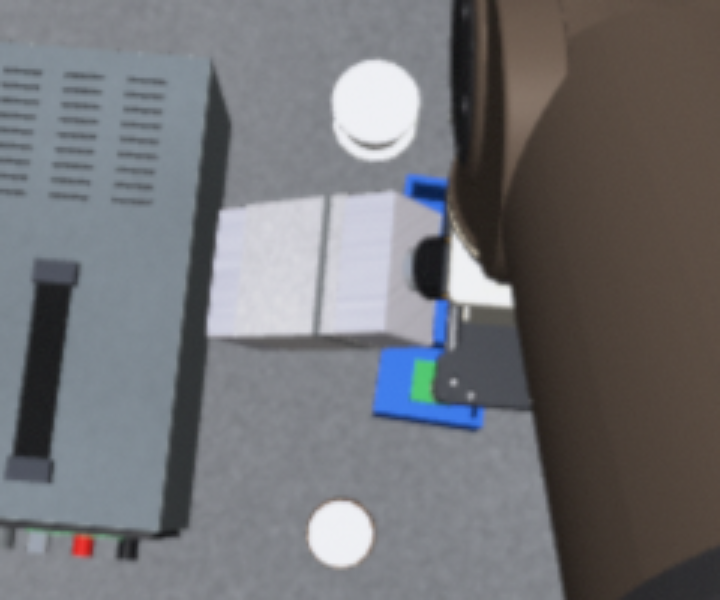

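Call:
{"api": "apply_moves", "payload": {"motion": [[0.0, 0.04, 0.06, 0], [0.01, 0.09, 0.12, 0], [0.01, 0.14, 0.18, 0], [0.01, 0.19, 0.25, 0], [0.01, 0.19, 0.25, 0]]}}

```text
t: 14.28
position: [581.9, -155.1, 117.2]
eef_rot: [2.309, 2.128, -0.001]
wrist_force: [-0.1, -7.3, 2.6]
width: 0.9
```

```bash
python3 look.py 12 593 4 25 -5 49
```

```text
side tin_mid 0.98 1071 [237. 217.]
side cap_top 0.55 36 [280. 205.]
top tin_mid 0.78 3543 [270. 213.]
top cap_top 0.57 188 [297. 207.]
[593.2   5.3  22.6] [-4.6 49.3] cap 183.6 med 0.52
lowedge [ 5.916e+02 -1.420e+01 -2.000e-01] a,b 39.7 -39.0
upedge [594.8  24.8  45.3] a,b 39.7 0.1
topfront [ 582.5 -127.5   97.6] a,b 39.6 -152.7
cap [ 582.  -133.5  142.3] a,b 39.6 -158.7
cornL [548.9  28.5  45.3] a,b -6.3 0.2
cornR [640.6  21.1  45.3] a,b 85.7 0.1
t 14.575 tcp [ 581.8 -155.2  116.9] a,b 41.1 -180.4 F [-0.4 -7.9  2.6] [-1.73  0.04  0.02]
```

Call:
{"api": "apply_moves", "payload": {"motion": [[0.0, 0.06, 0.05, 0], [0.01, 0.12, 0.11, 0], [0.01, 0.18, 0.18, 0], [0.02, 0.24, 0.25, 0], [0.02, 0.28, 0.3, 0], [0.02, 0.28, 0.3, 0]]}}

```text
t: 15.32
position: [583.0, -141.2, 132.3]
eef_rot: [2.309, 2.128, -0.001]
wrist_force: [-1.1, -8.2, 4.3]
width: 0.4
```

```bash
python3 look.py 13 593 4 22 -5 42
```

```text
side tin_mid 0.89 1299 [241. 213.]
side cap_top 0.63 41 [274. 203.]
top tin_mid 0.76 3260 [266. 210.]
top cap_top 0.54 170 [288. 206.]
[592.8   2.4  19.6] [-4.6 41.4] cap 182.7 med 0.46
lowedge [ 5.91e+02 -2.00e+01 -2.00e-01] a,b 39.5 -44.9
upedge [594.6  24.8  39.5] a,b 39.5 0.1
topfront [ 583.  -118.9  112.2] a,b 39.4 -144.1
cap [ 583.1 -118.1  156.6] a,b 39.4 -143.2
cornL [548.7  28.5  39.5] a,b -6.5 0.1
cornR [640.4  21.2  39.5] a,b 85.5 0.1
t 15.625 tcp [ 582.9 -141.3  132.1] a,b 41.1 -166.4 F [-0.8 -7.3  4. ] [-1.79  0.    0.05]
```

Call:
{"api": "apply_moves", "payload": {"motion": [[0.01, 0.08, 0.02, 0], [0.01, 0.16, 0.04, 0], [0.02, 0.24, 0.06, 0], [0.03, 0.32, 0.06, 0], [0.03, 0.4, 0.06, 0], [0.04, 0.46, 0.06, 0], [0.04, 0.46, 0.06, 0]]}}

```text
t: 16.5
position: [585.3, -123.3, 136.6]
eef_rot: [2.309, 2.12, -0.005]
wrist_force: [-4.0, -21.1, 15.4]
width: 0.7
```

```bash
python3 look.py 14 593 2 19 -5 32
```

```text
side tin_mid 0.57 1578 [245. 207.]
top tin_mid 0.94 2622 [261. 210.]
top cap_top 0.56 47 [277. 207.]
[5.928e+02 5.000e-01 1.700e+01] [-4.3 35. ] cap 175.6 med 0.42
lowedge [ 5.91e+02 -2.40e+01 -2.00e-01] a,b 39.8 -48.9
upedge [594.7  25.   34.2] a,b 39.6 0.3
topfront [ 584.5 -109.8  122.7] a,b 40.1 -134.9
cap [585.2 -99.9 160.9] a,b 40.1 -124.9
cornL [548.8  28.5  34.2] a,b -6.4 0.1
cornR [640.5  21.5  34.2] a,b 85.6 0.5
t 16.8 tcp [ 585.3 -123.3  136.6] a,b 42.1 -148.3 F [ -3.7 -20.   15.1] [-4.37  0.65  0.04]
```

Call:
{"api": "apply_moves", "payload": {"motion": [[0, -0.04, 0.06, 0], [0, -0.08, 0.12, 0], [0, -0.1, 0.16, 0]]}}

```text
t: 17.18
position: [584.5, -120.8, 142.5]
eef_rot: [-2.307, -2.13, -0.001]
wrist_force: [0.3, -1.5, -0.7]
width: 0.0
```

```bash
python3 look.py 15 593 2 19 -5 35
```

```text
side tin_mid 0.59 1812 [246. 207.]
side cap_top 0.55 90 [265. 194.]
top tin_mid 0.8 2698 [259. 211.]
top cap_top 0.66 138 [276. 204.]
[ 5.927e+02 -2.000e-01  1.620e+01] [-4.5 33.1] cap 178.5 med 0.46
lowedge [ 5.907e+02 -2.530e+01 -2.000e-01] a,b 39.6 -50.2
upedge [594.7  24.8  32.5] a,b 39.6 0.1
topfront [ 584.2 -106.9  125.5] a,b 39.6 -132.0
cap [585.  -97.3 165.7] a,b 39.6 -122.4
cornL [548.8  28.5  32.5] a,b -6.4 0.1
cornR [640.5  21.2  32.5] a,b 85.6 0.1
t 17.475 tcp [ 584.7 -121.4  142.5] a,b 41.3 -146.4 F [-1.   0.1 -0.8] [-0.16 -0.08 -0.01]
```

View pics/side_15.png

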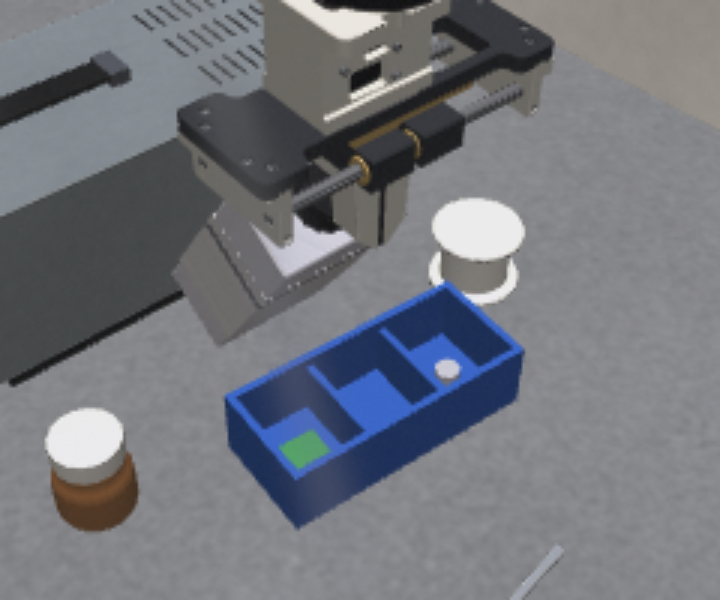

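View pics/top_15.png

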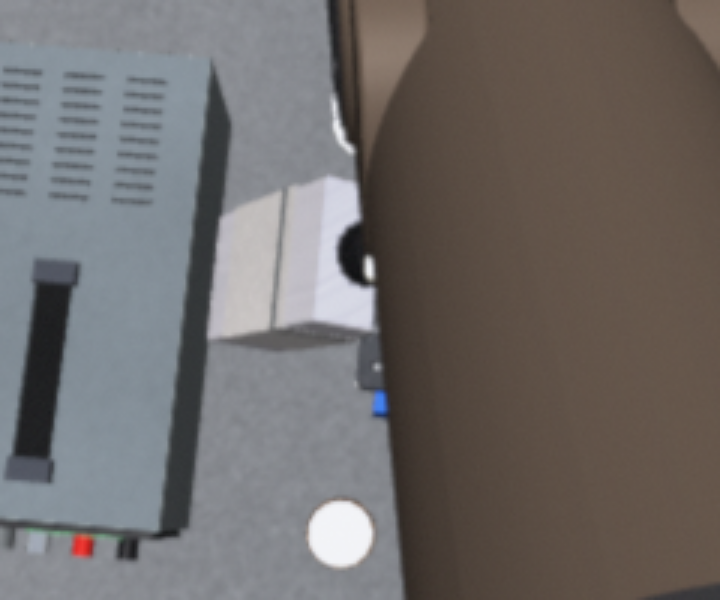

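Call:
{"api": "apply_moves", "payload": {"motion": [[0.01, 0.1, 0.05, 0], [0.02, 0.2, 0.1, 0], [0.02, 0.3, 0.15, 0], [0.02, 0.3, 0.15, 0]]}}

```text
t: 17.98
position: [586.2, -106.4, 150.8]
eef_rot: [2.308, 2.13, 0.001]
wrist_force: [0.4, -1.3, 1.9]
width: 0.5
```

```bash
python3 look.py 16 593 -1 15 -5 28
```

```text
side tin_mid 0.84 2274 [245. 203.]
side cap_top 0.5 181 [260. 183.]
top tin_mid 0.84 1732 [252. 213.]
[592.8  -2.   13.2] [-4.6 26.4] cap 174.8 med 0.35
lowedge [ 5.907e+02 -2.880e+01 -2.000e-01] a,b 39.9 -53.7
upedge [595.   24.8  26.5] a,b 39.9 0.1
topfront [585.4 -95.3 134.2] a,b 39.9 -120.4
cap [586.6 -79.6 169.7] a,b 39.9 -104.6
cornL [549.1  28.4  26.5] a,b -6.1 0.1
cornR [640.8  21.1  26.5] a,b 85.9 0.1
t 18.275 tcp [ 585.8 -106.8  150.1] a,b 41.3 -131.8 F [ 0.2 -0.4  0.6] [-0.19 -0.13  0.01]
```

Call:
{"api": "apply_moves", "payload": {"motion": [[0.01, 0.1, 0.03, 0], [0.02, 0.2, 0.07, 0], [0.03, 0.3, 0.1, 0], [0.03, 0.4, 0.12, 0], [0.04, 0.5, 0.14, 0], [0.04, 0.5, 0.14, 0]]}}

```text
t: 19.02
position: [587.8, -80.9, 157.2]
eef_rot: [-2.308, -2.131, -0.001]
wrist_force: [0.3, -0.4, -0.4]
width: 0.6
```

```bash
python3 look.py 17 593 -3 9 -5 17
```

```text
side tin_mid 0.85 2966 [245. 198.]
side cap_top 0.68 190 [248. 173.]
top tin_mid 0.5 44 [233. 226.]
[592.6  -4.1   8.1] [-4.6 15.8] cap 174.6 med 0.4
lowedge [ 5.903e+02 -3.290e+01 -1.000e-01] a,b 39.8 -57.7
upedge [594.9  24.7  16.3] a,b 39.8 -0.0
topfront [587.  -73.7 144.3] a,b 39.8 -98.7
cap [588.8 -51.6 176.1] a,b 39.8 -76.5
cornL [549.   28.4  16.3] a,b -6.2 -0.0
cornR [640.8  21.   16.3] a,b 85.8 -0.0
t 19.325 tcp [587.7 -82.  157.1] a,b 41.1 -107.0 F [-0.5  0.2  0.7] [-0.01 -0.08 -0.  ]
```

Call:
{"api": "apply_moves", "payload": {"motion": [[-0.02, -0.3, 0, 0], [-0.03, -0.4, -0.2, 0], [-0.03, -0.4, -0.5, 0], [-0.02, -0.3, -0.52, 0], [0.0, 0.0, -0.52, 0], [0.02, 0.3, -0.52, 0], [0.03, 0.4, -0.52, 0], [0.03, 0.4, -0.52, 0]]}}

```text
t: 20.32
position: [589.5, -61.0, 131.5]
eef_rot: [2.308, 2.131, 0.001]
wrist_force: [-0.1, -0.5, 0.2]
width: 0.2
```

```bash
python3 look.py 18 593 -4 6 -5 10
```

```text
side tin_mid 0.84 2692 [244. 203.]
side cap_top 0.53 30 [240. 163.]
[ 5.925e+02 -5.400e+00  2.000e-01] [-4.7 -0. ] cap 177.2 med 0.49
lowedge [ 5.90e+02 -3.53e+01  2.00e-01] a,b 39.8 -60.2
upedge [5.949e+02 2.450e+01 2.000e-01] a,b 39.8 -0.2
topfront [590.  -35.3 150.2] a,b 39.8 -60.2
cap [592.5  -5.4 177.5] a,b 39.8 -30.1
cornL [5.491e+02 2.820e+01 2.000e-01] a,b -6.2 -0.2
cornR [6.408e+02 2.070e+01 2.000e-01] a,b 85.8 -0.3
t 20.625 tcp [589.3 -62.6 131.2] a,b 41.2 -87.4 F [ 0.1 -0.3 -0.3] [ 0.01 -0.15 -0.01]
```

Call:
{"api": "apply_moves", "payload": {"motion": [[-0.05, -0.8, 0, 0], [-0.1, -1.6, 0.5, 0], [-0.2, -2.5, 1.5, 0], [-0.2, -3.2, 2.0, 0], [-0.2, -3.2, 2.0, 0]]}}

```text
t: 21.25
position: [579.7, -227.2, 233.7]
eef_rot: [2.313, 2.119, 0.001]
wrist_force: [-0.7, 0.8, 0.1]
width: 0.3
```

```bash
python3 look.py 19 593 -5 0 -5 0; python3 - <<'E'
from h import *
for n in ['side','top']:
    im,d=vision.grab_frame(n)
    p=back(n,d); q=np.hypot(p[:,0]-592.5,p[:,1]+5.4); 
    for r0,r1,lab in ((0,14,'cap'),(23,29,'tintop')):
        k=(q>=r0)&(q<r1)&(p[:,2]>140)&(p[:,2]<200); print(n,lab,k.sum(),np.percentile(p[k,2],[10,50,90]).round(1) if k.sum() else '')
E
```

```text
side tin_mid 0.77 4279 [244. 189.]
side cap_top 0.67 457 [242. 157.]
top tin_mid 0.75 2116 [240. 205.]
top cap_top 0.7 487 [237. 199.]
[ 5.927e+02 -5.500e+00 -1.000e-01] [-4.6 -0.2] cap 174.0 med 0.53
lowedge [590.3 -35.4  -0. ] a,b 40.0 -60.3
upedge [ 5.951e+02  2.440e+01 -2.000e-01] a,b 40.0 -0.3
topfront [590.3 -35.  150. ] a,b 40.0 -59.9
cap [592.7  -5.1 174. ] a,b 40.0 -29.8
cornL [ 5.492e+02  2.800e+01 -2.000e-01] a,b -6.0 -0.3
cornR [ 6.409e+02  2.070e+01 -2.000e-01] a,b 86.0 -0.3
t 21.55 tcp [ 579.1 -220.5  230.3] a,b 43.6 -245.7 F [-0.1  0.  -0.8] [ 0.01 -0.13 -0.  ]
side cap 113 [173.3 174.2 175.1]
side tintop 130 [149.3 150.2 151.1]
top cap 188 [172.4 173.8 174.9]
top tintop 245 [148.2 149.8 151.4]
```

View pics/side_19.png

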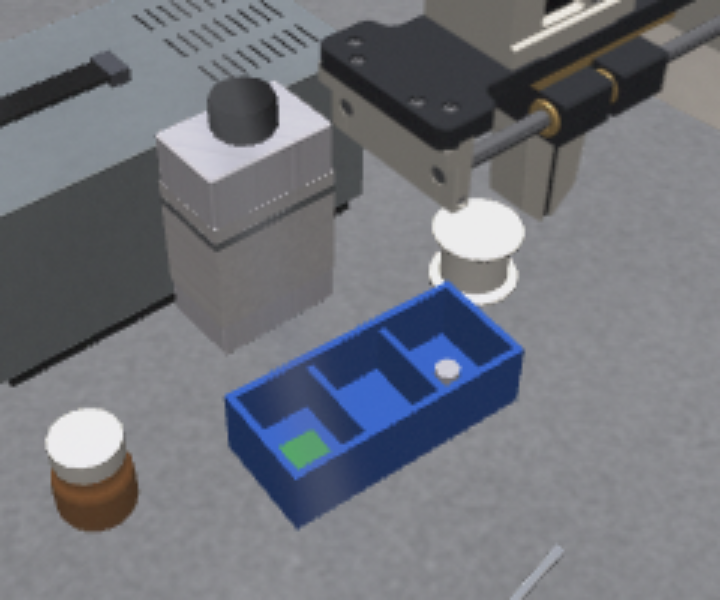

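The tin is upright and flat against the wall. The cap already reads home at 174 mm: it was driven down during the wedged push. I'll press straight down on it now to make sure it is seated.

Call:
{"api": "apply_moves", "payload": {"motion": [[0.1, 1.0, 0, 0], [0.15, 2.0, 0, 0], [0.2, 3.0, 0, 0], [0.25, 3.8, 0, 0], [0.27, 4.3, 0, 0], [0.27, 4.3, -0.4, 0], [0.27, 4.3, -0.8, 0], [0.27, 4.3, -0.95, 0], [0.27, 4.3, -0.95, 0]]}}

```text
t: 22.78
position: [592.6, -6.8, 183.5]
eef_rot: [-2.309, -2.13, 0.001]
wrist_force: [-0.1, 0.2, 0.1]
width: 0.2
```

Call:
{"api": "apply_moves", "payload": {"motion": [[0, 0, -0.08, 0], [0, 0, -0.14, 0], [0, 0, -0.18, 0], [0, 0, -0.2, 0], [0, 0, -0.2, 0]]}}

```text
t: 23.4
position: [592.9, -7.0, 174.4]
eef_rot: [2.309, 2.129, 0.0]
wrist_force: [-1.9, -0.2, 4.6]
width: 0.4
```

Call:
{"api": "apply_moves", "payload": {"motion": [[0, 0, -0.04, 0], [0, 0, -0.08, 0], [0, 0, -0.1, 0], [0, 0, -0.1, 0]]}}

```text
t: 23.9
position: [594.3, -7.1, 174.1]
eef_rot: [2.307, 2.126, 0.005]
wrist_force: [-13.9, -2.7, 42.9]
width: 0.3
```

Hard stop at z = 174.1 with 43 N, so the cap is home. Releasing now.

Call:
{"api": "apply_moves", "payload": {"motion": [[0, 0, 0.15, 0], [0, 0, 0.8, 0], [0, -0.5, 1.5, 0], [-0.2, -1.5, 2.0, 0], [-0.2, -2.7, 2.0, 0], [-0.2, -4.0, 2.0, 0], [-0.2, -4.5, 2.0, 0], [-0.2, -4.5, 2.0, 0]]}}

```text
t: 24.9
position: [582.1, -235.4, 268.2]
eef_rot: [2.315, 2.124, -0.002]
wrist_force: [-0.3, 0.3, -0.3]
width: 0.4
```

```bash
python3 look.py 20 593 -5 0 -5 0; python3 - <<'E'
from h import *
for n in ['side','top']:
    im,d=vision.grab_frame(n)
    for k in ['jar','spool','driver']:
        for r in spotter.landmark_of(n,k)[:1]: print(n,k,round(r['conf'],2),np.round(r['pixel'],1))
E
```

```text
side tin_mid 0.58 4156 [244. 188.]
side cap_top 0.84 468 [240. 159.]
top tin_mid 0.69 2088 [241. 208.]
top cap_top 0.66 434 [237. 198.]
[ 5.926e+02 -5.500e+00 -1.000e-01] [-4.6 -0.1] cap 174.1 med 0.52
lowedge [590.2 -35.4  -0. ] a,b 40.0 -60.3
upedge [ 5.95e+02  2.44e+01 -1.00e-01] a,b 40.0 -0.3
topfront [590.3 -35.1 150. ] a,b 40.0 -60.0
cap [592.7  -5.2 174. ] a,b 40.0 -30.0
cornL [ 5.492e+02  2.810e+01 -1.000e-01] a,b -6.0 -0.3
cornR [ 6.409e+02  2.070e+01 -1.000e-01] a,b 86.0 -0.3
t 25.2 tcp [ 583.2 -230.4  268.9] a,b 48.5 -255.2 F [-0.2 -0.4 -0.2] [-0.04 -0.07  0.07]
side jar 0.95 [194.3 286.3]
side spool 0.56 [317.7 213.4]
side driver 0.57 [315.  342.3]
top jar 0.94 [272.3 296. ]
top spool 0.83 [280.3 158.3]
top driver 0.85 [373.2 256.2]
```

View pics/side_20.png

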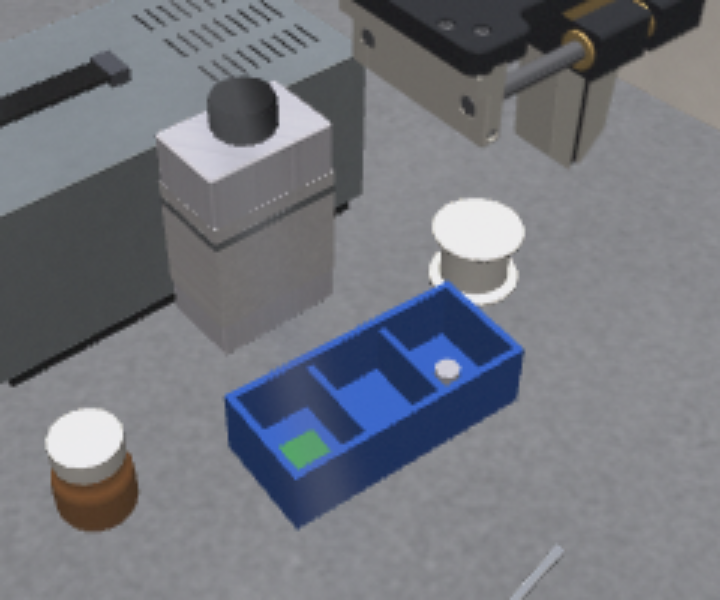

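```bash
python3 -c "
from workcell import order; print(order.finish_job())"
```

```text
the job is handed in; nothing more can be done
None
```

The tin is standing upright on its base against the supply wall with its cap fully home, but the cap went home early, before the tin was upright. I handed the job in at about 25 s.

**Tipping it up**
- My first push, on the tin's top edge with the fingers either side of the cap, jammed the base corner on the wall. The lower base edge lifted about 8 mm off the bench.
- I backed off and the tin dropped back to a 52° lean. I then let it down onto the tray.
- The second push used closed fingers on the cap's rim. The base stayed on the bench from there, and the tin stood up against the wall.

**Cap:** at about 35° lean the push wedged, reaching about 20 N sideways and 15 N vertically. That drove the cap down during the tipping. Before I pressed it, it already measured 174 mm, which is home. The press from above confirmed a hard stop at 174.1 mm.

**Press force:** the press peaked at about 43 N on the fingertips, which is more than I intended. I saw no crushing of the tin.

**Last checks, both cameras:**

| Check | Result |
|---|---|
| Tin lean | 0.1° from upright |
| Back face to wall | about 0.3 mm |
| Cap top above base | 174.1 mm |
| Jar, spool, driver | within about 5 pixels of their first detections; no shift seen in the picture |
| Robot | touching nothing at hand-in |

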